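# Lift the sample bottle out of the chamber through its port

## Robot

A 6-joint arm with a two-finger parallel gripper is mounted at the origin on a cart in front of the work surface, level with it; the furniture and walls round the work are solid. World frame = base frame: x ahead of the robot, y to its left, z up, the work surface at z = 0. Lengths are in m, angles in rad, forces in N, time in s.
With the tool pointing down it reaches from about 0.275 to 0.725 m from the base axis. Payload 5.6 kg.
Tool frame: the origin (TCP) lies midway between the tips of the shut fingers; the grasp point (between the pads) lies 19 mm behind it; z points along the fingers, x is the direction in which the jaws open and shut, and the axes are right-handed (so a half turn about z gives the same grasp; the last joint's range is limited). The gripper opens to 85 mm and grips with 20 to 120 N. Pads are 22 mm wide; open, the fingers measure 114 mm over their backs; the gripper's body (76 mm by 85 mm) begins 54 mm behind the grasp point. The pads swing forward as they close: fully open they stand 13 mm farther back than shut.
Start: joints at [-0.839, 0.255, 0.108, 0, -1.424, -0.285], TCP at [0.238, -0.496, 0.195] pointing down, gripper open.
Joint ranges: [-2.95, 2.95], [-1.21, 1.97], [-1.09, 1.5], [-2.87, 1.71], [-2.94, -0.07], [-3.05, 3.05]. Speed limits (rad/s): [2.57, 2.57, 3.14, 3.14, 3.14, 3.14].

## Interface

Orientations are given as a rotation vector (axis times angle).
In Python, from cell import bot, optics, spotter gives the robot as it stands.
- The arm moves only by the tool move_arm, never from a script. Its argument "moves" is a list of rows, each an object with "xyz": the shift along the tool's x, y, z in mm, a list of three; "delta_rot": the turn, a rotation vector about the tool's x, y, z in rad, a list of three; "gripper": the finger opening in mm, from 0 to 85.4. A call has 1 to 20 rows; each row is the pose to reach, as a shift and turn from the pose commanded when the call began, along the tool's axes at that moment; what a row does not reach only later rows make up. A row lasts 1/12 s, in which the tool goes at most 41.7 mm and 7.16 degrees, less where a joint would pass 70% of its speed; a pose out of reach is approached as far as the arm can. A call with a gripper value outside its range is refused whole. The fingers move at their own pace and stop on an object; "squeeze" is the grip in N (left out, the last holds). Time passes only in rows, so rows that repeat a pose let the fingers close. It gives the time, the measured TCP pose, the force and the opening at its end, in the units of the state.
- bot.get_state(): the state, without advancing time (a new reading comes with each control period).
- optics.grab_frame(name): name is "side" or "top"; returns the picture (400x640x3 uint8, red, green, blue); there is no depth.
- optics.camera_model(name): a dict with "K" (3x3 intrinsics, pixels), "dist" ([k1, k2, p1, p2, k3] as OpenCV has them; the pictures are not rectified), "xyz" and "rotation" of the camera in the world. Camera axes: x right, y down, z forward; pixel columns grow to the right and rows downward; lengths in m; the calibration is good to about 2 mm. A picture is of the moment at which its call begins. camera_model takes no time and is no camera call.
- bot.hand_in(): hands the job in, once; it reports no verdict.
Trained networks look in the newest picture that a camera, given by its name, has taken for a name from the list of things; names that differ only in an ending like _2 or _b are one class to them, and where a whole thing is asked for, a point or a joint stands for the part that bears it (a point fixed in the world has none). Each returns a list of dicts, best first, with "conf" (0 to 1); they miss things now and then, are a little off and sometimes report something else, mostly with a low value. They report only what shows in the picture. A call takes as long as a camera call.
- spotter.search_frame(camera, query): "centre" ([x, y, z] in m, in world coordinates, good to about 4 mm: the middle of the surface that is visible of it).
The state is a dict: "t": time; "q": joint angles; "qvel": joint speeds; "tau": joint torques, N m; "position": TCP position; "tool_rot": TCP orientation; "force": force on the tool from outside, world axes, zero at the start; "torque": the same for the moment, N m; "gripper_width": opening from 0.0 (shut) to 1.0 (fully open).
Only numpy, scipy, OpenCV 4.12 (cv2) and the standard library are available. Lean on these libraries where they do the work, as an engineer would, in place of code of your own. Each camera call takes 0.05 s, during which the arm holds its last target.

## Task

Reach down through the round port of the sample chamber, lift the bottle off the pedestal inside, bring it out through the port and stand it upright in the shallow tray on the bench. Set it down gently and let go; leave the second bottle like it, which stands on the bench, where it is.

Things in the scene. Friction and masses are not known exactly. Their poses are not given: they have to be found in the camera images.
- chamber_port (a point): Centre of the open round port in the top of the sample chamber, level with its upper edge, 160 mm above the bench. The chamber is a fixed upright drum 190 mm across, clear wall, metal base and top. The port is 140 mm across and 12 mm thick. Below it stands a pedestal 76 mm across, its top 130 mm below this point; two small vials stand beside it on the chamber floor. z is up.
- sample_mid (a point): Mid-height centre of the brown bottle upright on the chamber's pedestal, within 15 mm of the port's centre line; 120 mm tall, 175 to 350 g. Body 60 mm across, up to a flat shoulder 25 mm above this point; then a black cap 39 mm across, its top 59 mm above this point. Grip the cap, fingertips above the shoulder; fingers 60 mm apart pass the port easily. z is its upright axis.
- tray: Shallow loose pale tray on the bench, to the right: 100 mm (its x) by 150 mm (its y), 22 mm tall, walls and floor 2 mm thick; origin at the centre of its underside. Between it and the chamber, a tall white box stands at the back of the bench (nearest corner about x = 0.58 m): carry across in front of it, x below 0.48 m.
- spare_mid (a point): Mid-height centre of a second, identical brown bottle that stands on the bench between chamber and tray, to be left alone. A clear bottle, 56 mm across and 106 mm tall, stands 50 to 200 mm to its left or right.

How it is judged:
By the outcome, as a careful person would: the job done as asked, in the order asked, and still so for the second after the job is handed in, with the robot touching nothing.
It also fails if it takes over 43 s, if anything falls off the work surface, if the arm or the gripper's body presses on something with over 40 N, if the wrist force passes 120 N, or if a joint passes its speed limit or range.

## Working session

There is one attempt and no reset: what is moved stays moved. The work goes in short steps, Python scripts to look and compute and a tool call to move; the robot and the scene stay as the last step left them, time stands still between calls to the robot, and variables do not carry over. Pictures are saved under pics/ and viewed, and the job is handed in when it is done.

Besides the shell and the picture viewer there is one more tool, called after "Call:" as name(argument=value, ...), one argument or row to a line, values as JSON. move_arm: Moves the arm, as the interface text tells. Its arguments: {"type":"object","properties":{"moves":{"type":"array","items":{"type":"object","properties":{"xyz":{"type":"array","items":{"type":"number"}},"delta_rot":{"type":"array","items":{"type":"number"}},"gripper":{"type":"number"}}}},"squeeze":{"type":"number"}},"required":["moves"]}

```bash
ls; mkdir -p pics
cat > h.py <<'E'
import numpy as np, cv2
from cell import bot, optics, spotter
np.set_printoptions(precision=4,suppress=True)
def grab(cam,fn):
    im=optics.grab_frame(cam); cv2.imwrite('pics/'+fn+'.png',im[:,:,::-1]); return im
def rotm(r):
    r=np.array(r,float)
    return r if r.shape==(3,3) else cv2.Rodrigues(r.reshape(3,1))[0]
def ray(cam,uv):
    m=optics.camera_model(cam); K=np.array(m['K'],float); d=np.array(m['dist'],float)
    p=cv2.undistortPoints(np.array([[uv]],float),K,d)[0,0]
    R=rotm(m['rotation']); v=R@np.array([p[0],p[1],1]); return np.array(m['xyz'],float),v/np.linalg.norm(v)
def onz(cam,uv,z):
    o,v=ray(cam,uv); return o+v*(z-o[2])/v[2]
def tri(c1,u1,c2,u2):
    o1,v1=ray(c1,u1);o2,v2=ray(c2,u2)
    A=np.stack([v1,-v2],1); s=np.linalg.lstsq(A,o2-o1,rcond=None)[0]
    a=o1+v1*s[0]; b=o2+v2*s[1]; return (a+b)/2,np.linalg.norm(a-b)
def proj(cam,P):
    m=optics.camera_model(cam); R=rotm(m['rotation']); o=np.array(m['xyz'],float)
    P=np.atleast_2d(np.array(P,float))
    c=(P-o)@R
    return cv2.projectPoints(c,np.zeros(3),np.zeros(3),np.array(m['K'],float),np.array(m['dist'],float))[0][:,0]
E
python3 - <<'E'
from h import *
for c in('side','top'):
    print(c,optics.camera_model(c)); grab(c,c+'0')
    for q in('chamber_port','sample_mid','tray','spare_mid'):
        print(q,[(np.array(d['centre']),round(d['conf'],2)) for d in spotter.search_frame(c,q)])
print(bot.get_state())
E
```

```text
pics
side {'K': array([[420.6291,   0.    , 315.1887],
       [  0.    , 420.6291, 196.1681],
       [  0.    ,   0.    ,   1.    ]]), 'dist': array([-0.048,  0.   ,  0.   ,  0.   ,  0.   ]), 'xyz': array([ 0.0966, -1.0744,  0.6765]), 'rotation': array([-2.0267,  0.4117, -0.2662])}
chamber_port [(array([0.5553, 0.1326, 0.11  ]), 0.83)]
sample_mid [(array([ 0.4861, -0.398 ,  0.0028]), 0.42)]
tray [(array([ 0.4892, -0.3998,  0.005 ]), 0.8)]
spare_mid [(array([ 0.4623, -0.0215,  0.0688]), 0.55), (array([ 0.4919, -0.3991,  0.0046]), 0.55)]
top {'K': array([[498.4478,   0.    , 315.2091],
       [  0.    , 498.4478, 200.0479],
       [  0.    ,   0.    ,   1.    ]]), 'dist': array([0.0059, 0.    , 0.    , 0.    , 0.    ]), 'xyz': array([ 0.4652, -0.0934,  1.2592]), 'rotation': array([-2.1944,  2.2064, -0.0434])}
chamber_port [(array([0.5562, 0.2273, 0.0954]), 0.74)]
sample_mid [(array([0.5436, 0.205 , 0.1213]), 0.87)]
tray [(array([ 0.4825, -0.3951,  0.0021]), 0.74)]
spare_mid [(array([0.4644, 0.0003, 0.0976]), 0.59)]
{'t': 0.5, 'q': array([-0.8394,  0.2551,  0.1082, -0.    , -1.4239, -0.2846]), 'qvel': array([-0.0002, -0.0013,  0.0022,  0.0015, -0.001 , -0.0012]), 'tau': array([  0.001 , -38.6054,  23.7893,   5.3641,  -0.001 ,  -0.    ]), 'position': array([ 0.2377, -0.496 ,  0.1951]), 'tool_rot': array([-1.6741, -2.6584, -0.0001]), 'force': array([ 0.6219,  0.2323, -0.0225]), 'torque': array([ 0.0194,  0.0158, -0.0234]), 'gripper_width': 0.9994220378640809}
```

View pics/side0.png

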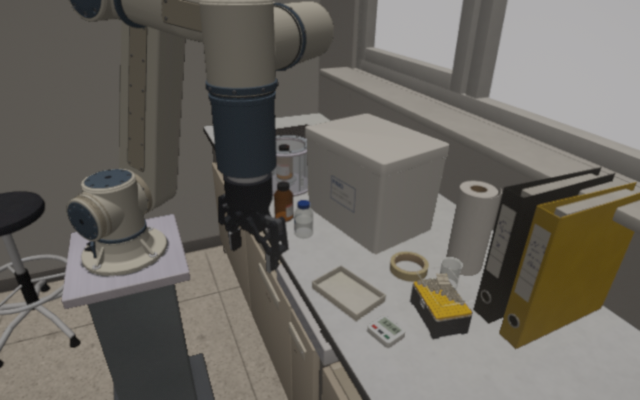

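View pics/top0.png

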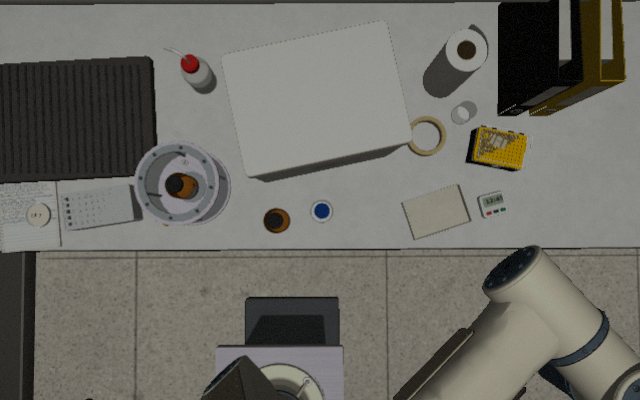

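The side view shows the chamber at about (290,165), the spare bottle at (284,200), the clear bottle at (304,218) and the tray at (348,293). The top view shows the port at about (176,183), the sample cap at (178,184), the spare at (276,220) and the tray at (436,211). I'll zoom in.

Run:
```python
import cv2,numpy as np
t=cv2.imread('pics/top0.png'); s=cv2.imread('pics/side0.png')
a=cv2.resize(t[135:235,125:245],None,fx=5,fy=5,interpolation=cv2.INTER_CUBIC)
b=cv2.resize(s[130:250,230:330],None,fx=5,fy=5,interpolation=cv2.INTER_CUBIC)
cv2.imwrite('pics/za.png',a); cv2.imwrite('pics/zb.png',b)
c=cv2.resize(t[170:250,390:490],None,fx=5,fy=5,interpolation=cv2.INTER_CUBIC)
d=cv2.resize(s[250:330,300:400],None,fx=5,fy=5,interpolation=cv2.INTER_CUBIC)
cv2.imwrite('pics/zc.png',np.hstack([c,d])[:, :1000][:, ::1] if False else cv2.resize(np.vstack([c,d]),None,fx=.75,fy=.75))
```

```text
(no output)
```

View pics/za.png

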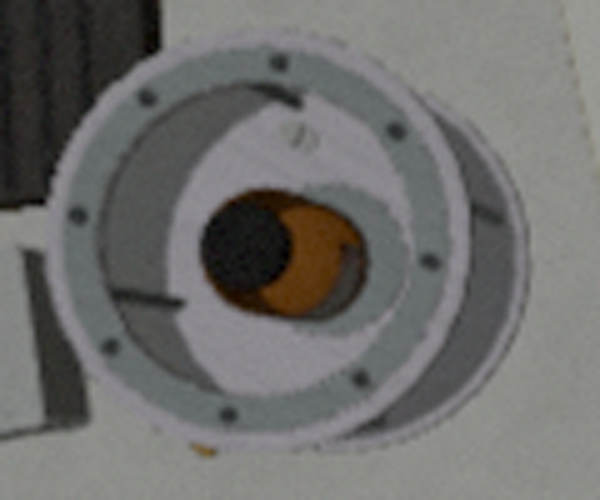

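View pics/zb.png

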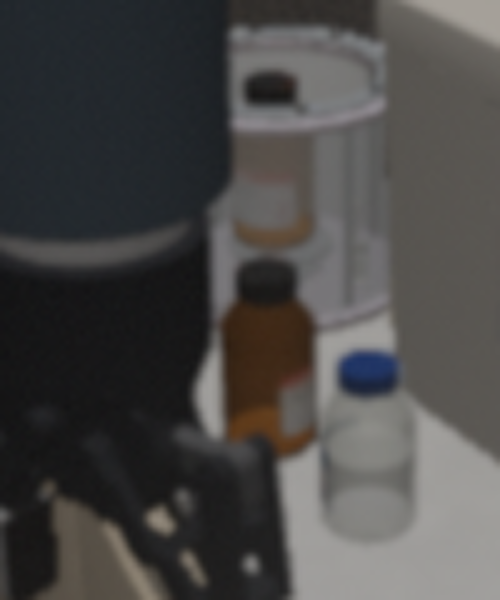

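View pics/zc.png

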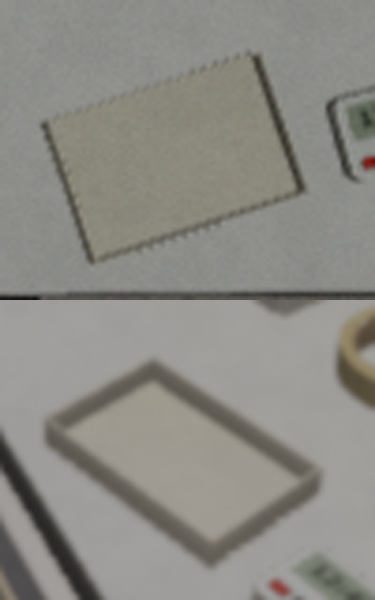

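Run:
```python
from h import *
zt=lambda u,v:((u+.5)/5-.5+125,(v+.5)/5-.5+135)
zs=lambda u,v:((u+.5)/5-.5+230,(v+.5)/5-.5+130)
cap=zt(247,247); print('cap top z.149',onz('top',cap,.149),'tri',tri('top',cap,'side',zs(270.5,80)))
port=zt(258,239); print('port',onz('top',port,.16), onz('top',zt(255,239),.16))
sp=((276-.0),220)
t=optics.grab_frame('top'); s=optics.grab_frame('side')
cv2.imwrite('pics/zd.png',cv2.resize(t[190:245,250:345,::-1],None,fx=6,fy=6,interpolation=cv2.INTER_CUBIC))
# tray corners: top cam outline (rim z .022)
f=.75*5
tc=[(45,123),(258,55),(303,190),(93,262)]
P=np.array([onz('top',((u+.5)/f-.5+390,(v+.5)/f-.5+170),.022) for u,v in tc]);print(P,P.mean(0),np.linalg.norm(P-np.roll(P,1,0),axis=1))
sc=[(47,420),(153,362),(320,475),(212,548)]
Q=np.array([onz('side',((u+.5)/f-.5+300,(v-300+.5)/f-.5+250),.022) for u,v in sc]);print(Q,Q.mean(0),np.linalg.norm(Q-np.roll(Q,1,0),axis=1))
```

```text
cap top z.149 [0.5478 0.2226 0.149 ] tri (array([0.5476, 0.2228, 0.1487]), np.float64(0.0006612038335248885))
port [0.5505 0.2146 0.16  ] [0.5505 0.216  0.16  ]
[[ 0.5083 -0.3067  0.022 ]
 [ 0.5527 -0.4484  0.022 ]
 [ 0.4631 -0.4765  0.022 ]
 [ 0.4164 -0.3373  0.022 ]] [ 0.4851 -0.3922  0.022 ] [0.0969 0.1484 0.0939 0.1469]
[[ 0.4147 -0.3437  0.022 ]
 [ 0.5047 -0.3152  0.022 ]
 [ 0.5493 -0.4567  0.022 ]
 [ 0.4579 -0.4863  0.022 ]] [ 0.4817 -0.4005  0.022 ] [0.1491 0.0945 0.1483 0.096 ]
```

View pics/zd.png

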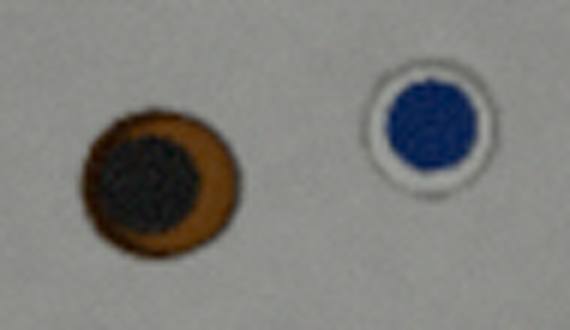

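```bash
cat >> h.py <<'E'
def tool(d,R=None):
    R=rotm(bot.get_state()['tool_rot']) if R is None else R
    return R.T@np.array(d,float)*1000
def steps(targets,ref=None):
    st=bot.get_state(); p=st['position'] if ref is None else np.array(ref); R=rotm(st['tool_rot'])
    for t in targets: print(t,'->',np.round(R.T@(np.array(t)-p)*1000,0))
E
python3 - <<'E'
from h import *
print(tri('top',(258,180),'side',(383,158)), tri('top',(223,52),'side',(310,124)))
for z in(.2,.25,.3): print(onz('top',(258,178),z),onz('top',(408,143),z),onz('side',(376,157),z))
zd=lambda u,v:((u+.5)/6-.5+250,(v+.5)/6-.5+190)
print('spare cap',onz('top',zd(151,184),.119),'clear',onz('top',zd(433,127),.106))
print(bot.get_state()['t'],rotm(bot.get_state()['tool_rot']))
steps([(.30,-.35,.27),(.43,-.05,.27),(.45,.1,.27),(.548,.223,.27),(.548,.223,.18),(.548,.223,.117)])
E
```

```text
(array([ 0.6487, -0.0344,  0.1964]), np.float64(0.23208377381126621)) (array([0.7044, 0.1163, 0.2682]), np.float64(0.1990628198584069))
[0.5559 0.0293 0.2   ] [ 0.6291 -0.2912  0.2   ] [ 0.7258 -0.0905  0.2   ]
[0.5516 0.0235 0.25  ] [ 0.6213 -0.2819  0.25  ] [ 0.6598 -0.1937  0.25  ]
[0.5473 0.0177 0.3   ] [ 0.6136 -0.2725  0.3   ] [ 0.5938 -0.297   0.3   ]
spare cap [0.4658 0.0004 0.119 ] clear [ 0.4872 -0.1073  0.106 ]
0.6 [[-0.4321  0.9018  0.    ]
 [ 0.9018  0.4321  0.    ]
 [-0.      0.     -1.    ]]
(0.3, -0.35, 0.27) -> [105. 119. -75.]
(0.43, -0.05, 0.27) -> [319. 366. -75.]
(0.45, 0.1, 0.27) -> [446. 449. -75.]
(0.548, 0.223, 0.27) -> [514. 591. -75.]
(0.548, 0.223, 0.18) -> [514. 591.  15.]
(0.548, 0.223, 0.117) -> [514. 591.  78.]
```

Call:
move_arm(
  moves=[
    {"xyz": [10,10,-20],"gripper": 62},
    {"xyz": [30,33,-45],"gripper": 62},
    {"xyz": [52,59,-65],"gripper": 62},
    {"xyz": [76,86,-75],"gripper": 62},
    {"xyz": [102,116,-75],"gripper": 62},
    {"xyz": [128,146,-75],"gripper": 62},
    {"xyz": [155,177,-75],"gripper": 62},
    {"xyz": [182,208,-75],"gripper": 62},
    {"xyz": [209,239,-75],"gripper": 62},
    {"xyz": [236,270,-75],"gripper": 62},
    {"xyz": [263,301,-75],"gripper": 62},
    {"xyz": [291,333,-75],"gripper": 62},
    {"xyz": [319,366,-75],"gripper": 62},
    {"xyz": [353,388,-75],"gripper": 62},
    {"xyz": [386,409,-75],"gripper": 62},
    {"xyz": [418,430,-75],"gripper": 62},
    {"xyz": [446,449,-75],"gripper": 62},
    {"xyz": [446,449,-75],"gripper": 62},
  ],
)

```text
$.moves[0]: bad value
```

Run:
```python
from h import *
s=bot.get_state(); print(s['t'],s['position'],s['tool_rot'],s['q'],s['gripper_width'])
grab('side','side1'); grab('top','top1')
steps([(.548,.223,.27),(.548,.223,.117)])
```

```text
0.6 [ 0.2377 -0.496   0.1951] [1.6741 2.6584 0.    ] [-0.8394  0.2551  0.1082 -0.     -1.4239 -0.2846] 1.00091186111528
(0.548, 0.223, 0.27) -> [514. 591. -75.]
(0.548, 0.223, 0.117) -> [514. 591.  78.]
```

View pics/side1.png

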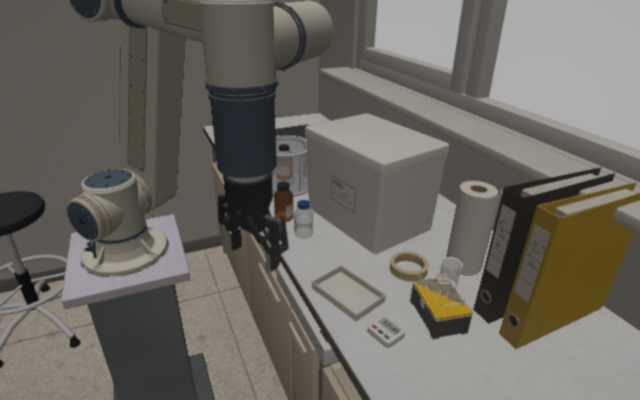

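The call was refused and the picture is unchanged, so the arm has not moved. `delta_rot` is probably required in every row.

Call:
move_arm(
  moves=[
    {"xyz": [10,10,-20],"delta_rot": [0,0,0],"gripper": 62},
    {"xyz": [30,33,-45],"delta_rot": [0,0,0],"gripper": 62},
    {"xyz": [52,59,-65],"delta_rot": [0,0,0],"gripper": 62},
    {"xyz": [76,86,-75],"delta_rot": [0,0,0],"gripper": 62},
    {"xyz": [102,116,-75],"delta_rot": [0,0,0],"gripper": 62},
    {"xyz": [128,146,-75],"delta_rot": [0,0,0],"gripper": 62},
    {"xyz": [155,177,-75],"delta_rot": [0,0,0],"gripper": 62},
    {"xyz": [182,208,-75],"delta_rot": [0,0,0],"gripper": 62},
    {"xyz": [209,239,-75],"delta_rot": [0,0,0],"gripper": 62},
    {"xyz": [236,270,-75],"delta_rot": [0,0,0],"gripper": 62},
    {"xyz": [263,301,-75],"delta_rot": [0,0,0],"gripper": 62},
    {"xyz": [291,333,-75],"delta_rot": [0,0,0],"gripper": 62},
    {"xyz": [319,366,-75],"delta_rot": [0,0,0],"gripper": 62},
    {"xyz": [353,388,-75],"delta_rot": [0,0,0],"gripper": 62},
    {"xyz": [386,409,-75],"delta_rot": [0,0,0],"gripper": 62},
    {"xyz": [418,430,-75],"delta_rot": [0,0,0],"gripper": 62},
    {"xyz": [446,449,-75],"delta_rot": [0,0,0],"gripper": 62},
    {"xyz": [446,449,-75],"delta_rot": [0,0,0],"gripper": 62},
  ],
  squeeze=50,
)

```text
t: 2.2
position: [0.4501, 0.105, 0.2691]
tool_rot: [-1.667, -2.661, 0.0]
force: [-0.4, -1.5, -0.3]
gripper_width: 0.727
```

Run:
```python
from h import *
s=bot.get_state(); print(s['t'],s['position'],s['tool_rot'],s['q'],s['gripper_width'])
grab('side','side2'); grab('top','top2')
steps([(.548,.223,.27),(.548,.223,.117)])
```

```text
2.2 [0.4501 0.105  0.2691] [-1.6673 -2.6609  0.0002] [ 0.5685  0.0679  0.0675 -0.0013 -1.5713 -1.688 ] 0.7267362784807038
(0.548, 0.223, 0.27) -> [ 67. 141.  -0.]
(0.548, 0.223, 0.117) -> [ 67. 141. 153.]
```

View pics/side2.png

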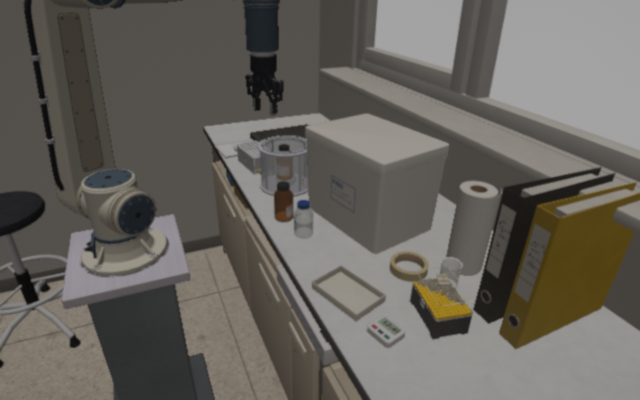

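View pics/top2.png

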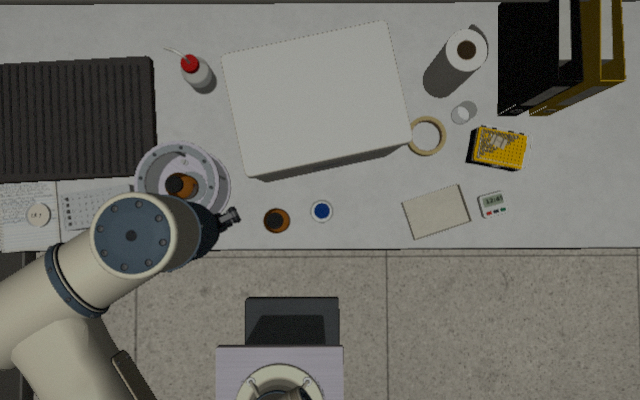

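The side view now shows the chamber clearly at (287,165), with the gripper at (265,95). The top view shows the gripper at (230,215), in front of the chamber. Next I go above the port.

Call:
move_arm(
  moves=[
    {"xyz": [12,25,0],"delta_rot": [0,0,0],"gripper": 62},
    {"xyz": [26,54,0],"delta_rot": [0,0,0],"gripper": 62},
    {"xyz": [40,83,0],"delta_rot": [0,0,0],"gripper": 62},
    {"xyz": [54,112,0],"delta_rot": [0,0,0],"gripper": 62},
    {"xyz": [63,130,0],"delta_rot": [0,0,0],"gripper": 62},
    {"xyz": [68,141,0],"delta_rot": [0,0,0],"gripper": 62},
    {"xyz": [68,141,0],"delta_rot": [0,0,0],"gripper": 62},
    {"xyz": [68,141,20],"delta_rot": [0,0,0],"gripper": 62},
    {"xyz": [68,141,45],"delta_rot": [0,0,0],"gripper": 62},
    {"xyz": [68,141,70],"delta_rot": [0,0,0],"gripper": 62},
    {"xyz": [68,141,85],"delta_rot": [0,0,0],"gripper": 62},
    {"xyz": [68,141,90],"delta_rot": [0,0,0],"gripper": 62},
    {"xyz": [68,141,90],"delta_rot": [0,0,0],"gripper": 62},
    {"xyz": [68,141,90],"delta_rot": [0,0,0],"gripper": 62},
  ],
)

```text
t: 3.47
position: [0.5482, 0.2217, 0.1816]
tool_rot: [1.674, 2.657, 0.002]
force: [-0.4, 0.0, 0.7]
gripper_width: 0.724
```

Run:
```python
from h import *
s=bot.get_state(); print(s['t'],s['position'],s['tool_rot'],s['gripper_width'])
i=grab('side','side3'); grab('top','top3')
z=i[70:190,230:340,::-1]; cv2.imwrite('pics/z3.png',cv2.resize(z,None,fx=5,fy=5,interpolation=cv2.INTER_CUBIC))
print(proj('side',[s['position'],[.5477,.2227,.149]]),proj('side0'[:4],[[.45,.105,.27]]))
steps([(.5477,.2227,.117)])
```

```text
3.4667 [0.5482 0.2217 0.1816] [1.6744 2.6566 0.0022] 0.7235026295673602
[[283.8858 136.6876]
 [283.8444 145.5255]] [[265.6399 125.3317]]
(0.5477, 0.2227, 0.117) -> [ 1. -1. 65.]
```

View pics/z3.png

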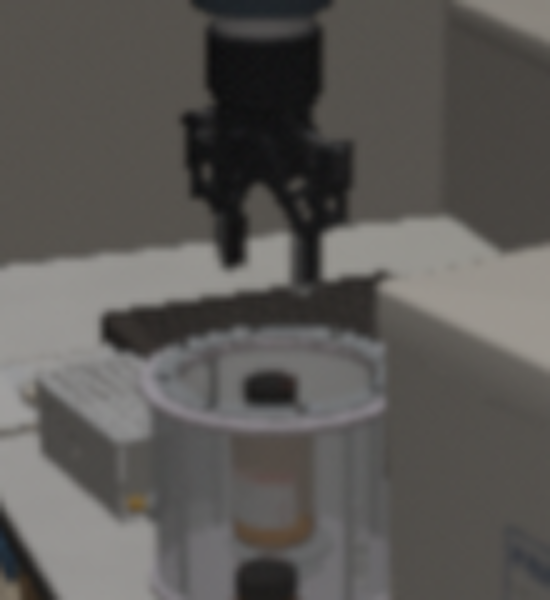

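Run:
```python
from h import *
a=cv2.imread('pics/top2.png')[180:250,190:270]; b=cv2.imread('pics/top3.png')[130:240,110:250]
cv2.imwrite('pics/t2z.png',cv2.resize(a,None,fx=7,fy=7,interpolation=cv2.INTER_CUBIC))
cv2.imwrite('pics/t3z.png',cv2.resize(b,None,fx=5,fy=5,interpolation=cv2.INTER_CUBIC))
cv2.imwrite('pics/s2z.png',cv2.resize(cv2.imread('pics/side2.png')[40:130,220:310],None,fx=6,fy=6,interpolation=cv2.INTER_CUBIC))
print(proj('top',[[.45,.105,.27],[.548,.222,.1816],[.548,.222,.22]]),proj('side',[[.45,.105,.27]]))
```

```text
[[215.7155 228.5101]
 [170.0025 182.8313]
 [164.6277 181.4517]] [[265.6399 125.3317]]
```

View pics/t2z.png

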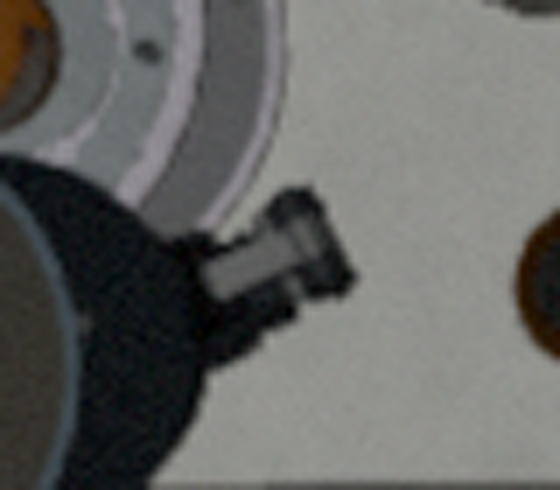

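View pics/t3z.png

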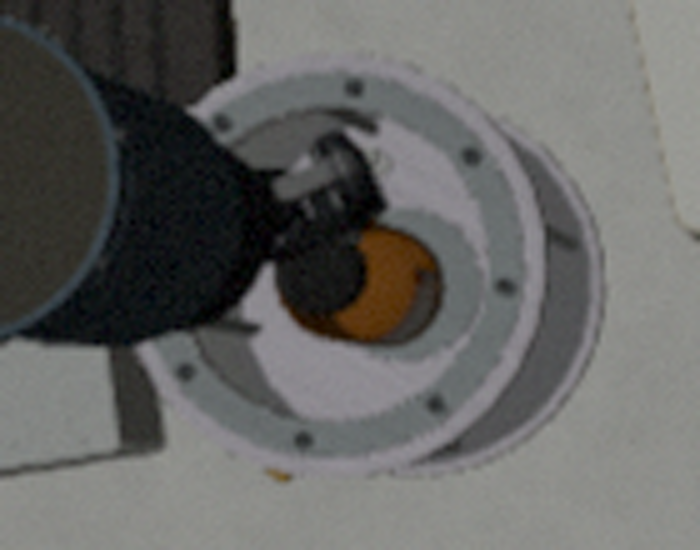

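View pics/s2z.png

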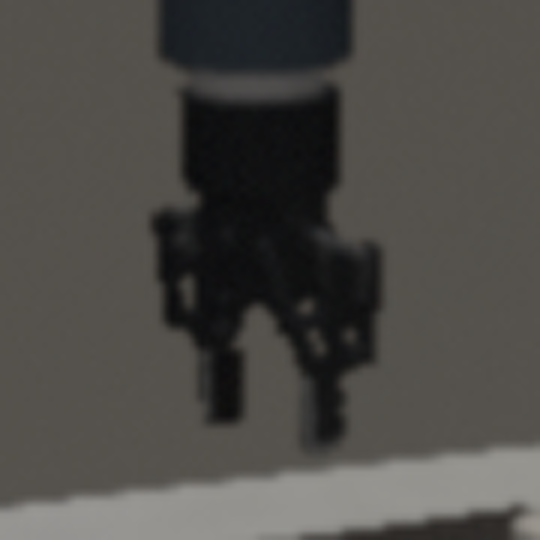

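Run:
```python
from h import *
p0=np.array([.2377,-.496,.1951]); x=np.array([-.432,.902,0])
for z in (.1951,.208,.24):
    P=p0.copy();P[2]=z
    print(z,proj('side',[P,P+x*.0427,P-x*.0427]).round(1).tolist())
cv2.imwrite('pics/s0z.png',cv2.resize(cv2.imread('pics/side0.png')[170:290,190:310],None,fx=5,fy=5,interpolation=cv2.INTER_CUBIC))
```

```text
0.1951 [[254.9, 280.7], [239.2, 270.6], [271.7, 291.5]]
0.208 [[254.5, 274.9], [238.7, 265.0], [271.4, 285.6]]
0.24 [[253.5, 260.2], [237.4, 250.5], [270.7, 270.6]]
```

View pics/s0z.png

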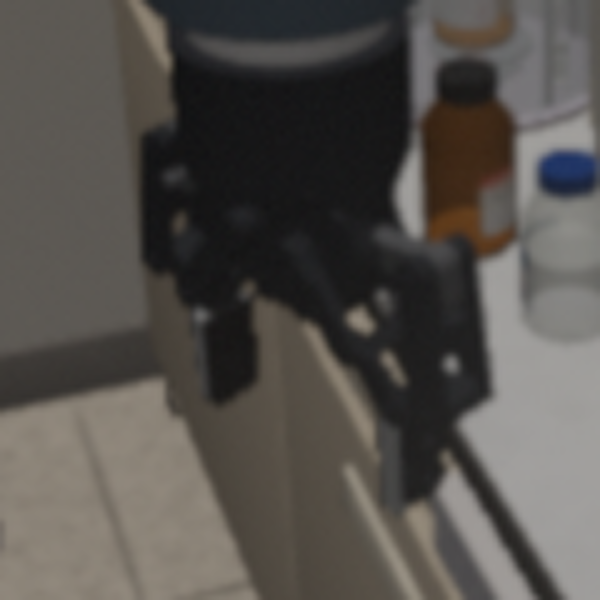

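Run:
```python
from h import *
x=np.array([-.432,.902,0])
for p,o in (((.45,.102,.27),(190,180,7)),((.548,.222,.1816),(110,130,5))):
  for dz in (0,.04,.08,.12,.16):
    P=np.array(p)+[0,0,dz]
    q=proj('top',[P,P-x*.047,P-x*.057]); q2=proj('side',[P,P-x*.047,P+x*.047])
    print(dz,((q-o[:2])*o[2]).round(0).tolist(),q2.round(1).tolist())
```

```text
0 [[191.0, 340.0], [340.0, 267.0], [372.0, 251.0]] [[265.9, 125.6], [276.9, 129.1], [255.5, 122.3]]
0.04 [[162.0, 342.0], [318.0, 266.0], [351.0, 250.0]] [[265.4, 112.7], [276.5, 115.9], [254.8, 109.7]]
0.08 [[130.0, 345.0], [293.0, 266.0], [328.0, 249.0]] [[264.9, 99.5], [276.1, 102.4], [254.1, 96.6]]
0.12 [[95.0, 347.0], [266.0, 265.0], [302.0, 247.0]] [[264.3, 85.8], [275.7, 88.5], [253.5, 83.3]]
0.16 [[57.0, 351.0], [236.0, 264.0], [274.0, 246.0]] [[263.8, 71.8], [275.3, 74.2], [252.7, 69.5]]
0 [[300.0, 264.0], [398.0, 217.0], [419.0, 207.0]] [[283.8, 136.7], [293.7, 139.9], [274.2, 133.5]]
0.04 [[272.0, 257.0], [374.0, 208.0], [396.0, 197.0]] [[283.6, 125.5], [293.6, 128.5], [273.9, 122.5]]
0.08 [[242.0, 249.0], [348.0, 198.0], [370.0, 187.0]] [[283.3, 114.0], [293.5, 116.9], [273.5, 111.2]]
0.12 [[209.0, 241.0], [319.0, 188.0], [343.0, 176.0]] [[283.1, 102.2], [293.4, 104.9], [273.1, 99.6]]
0.16 [[173.0, 232.0], [289.0, 176.0], [313.0, 164.0]] [[282.8, 90.1], [293.3, 92.6], [272.8, 87.8]]
```

The fingertips show about 11 px (roughly 35 mm) higher in the side picture than the reported TCP projects. I'll shut the gripper here, in the clear, to measure where the tips really are.

Call:
move_arm(
  moves=[
    {"xyz": [0,0,0],"delta_rot": [0,0,0],"gripper": 0},
    {"xyz": [0,0,0],"delta_rot": [0,0,0],"gripper": 0},
    {"xyz": [0,0,0],"delta_rot": [0,0,0],"gripper": 0},
    {"xyz": [0,0,0],"delta_rot": [0,0,0],"gripper": 0},
    {"xyz": [0,0,0],"delta_rot": [0,0,0],"gripper": 0},
    {"xyz": [0,0,0],"delta_rot": [0,0,0],"gripper": 0},
    {"xyz": [0,0,0],"delta_rot": [0,0,0],"gripper": 0},
    {"xyz": [0,0,0],"delta_rot": [0,0,0],"gripper": 0},
  ],
)

```text
t: 4.23
position: [0.5477, 0.2225, 0.1801]
tool_rot: [-1.674, -2.658, 0.0]
force: [0.5, 0.7, 1.1]
gripper_width: 0.004
```

Run:
```python
from h import *
s=bot.get_state(); print(s['t'],s['position'],s['tool_rot'],s['gripper_width'],s['q'])
i=grab('side','side4'); j=grab('top','top4')
a=cv2.resize(i[70:170,230:340,::-1],None,fx=5,fy=5,interpolation=cv2.INTER_CUBIC)
p=(proj('side',[s['position']])[0]-[230,70])*5; cv2.drawMarker(a,tuple(int(v) for v in p),(0,0,255),0,12)
cv2.imwrite('pics/z4.png',a)
b=cv2.resize(j[130:230,110:230,::-1],None,fx=5,fy=5,interpolation=cv2.INTER_CUBIC)
p=(proj('top',[s['position']])[0]-[110,130])*5; cv2.drawMarker(b,tuple(int(v) for v in p),(0,0,255),0,12)
cv2.imwrite('pics/z4t.png',b)
```

```text
4.2333 [0.5477 0.2225 0.1801] [-1.674  -2.6584  0.0001] 0.003622502184035451 [ 0.6502  0.3416  0.1901  0.     -1.4194 -1.7741]
```

View pics/z4.png

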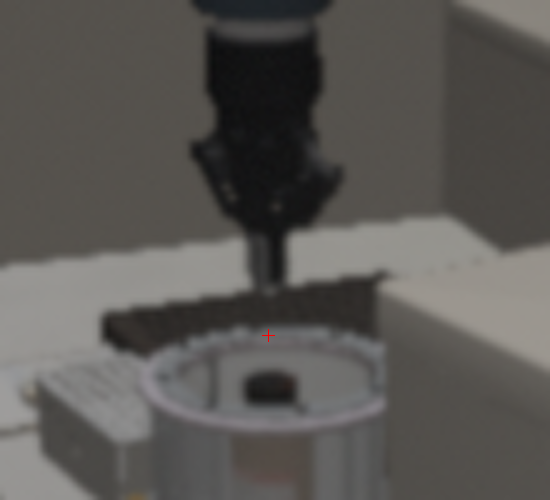

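View pics/z4t.png

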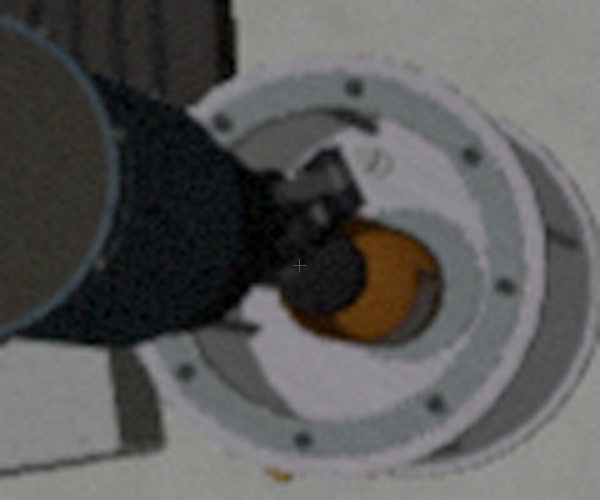

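Run:
```python
from h import *
print(tri('top',(181.5,167.5),'side',(297,105)))
print(tri('top',(181,163),'side',(298.6,104.4)))
# open state: right knuckle lower outer
print(tri('top',(110+385/5,130+205/5),'side',(300.,114)))
print(tri('top',(110+345/5,130+135/5),'side',(230+350/5,70+145/5)))
x=np.array([-.432,.902,0]);print(np.array([.5477,.2225])-x[:2]*.057)
# wrist ring & cylinder axis in side : column check
for z in (.18,.21,.25,.3,.35): print(z,proj('side',[[.5477,.2225,z]])[0],proj('top',[[.5477,.2225,z]])[0])
```

```text
(array([0.5709, 0.1627, 0.3054]), np.float64(0.006457299790864254))
(array([0.5783, 0.164 , 0.3063]), np.float64(0.0038763838415294656))
(array([0.5725, 0.1572, 0.2772]), np.float64(0.018448656072289592))
(array([0.5856, 0.164 , 0.3232]), np.float64(0.0006074428226651144))
[0.5723 0.1711]
0.18 [283.6771 137.0663] [169.9867 183.0258]
0.21 [283.4941 128.7042] [165.827  181.9638]
0.25 [283.2465 117.3085] [159.8968 180.4499]
0.3 [282.9315 102.6566] [151.7898 178.3802]
0.35 [282.6101  87.5368] [142.7929 176.0834]
```

The top and side views agree on the gripper's xy. The shut tips measure z of about 0.2125, against a reported 0.180, so they sit about 32 mm high. I'll test this safely. At reported z = 0.122 a true TCP would grip the cap, and an offset one would close on air above it.

Call:
move_arm(
  moves=[
    {"xyz": [0,0,0],"delta_rot": [0,0,0],"gripper": 62},
    {"xyz": [0,0,0],"delta_rot": [0,0,0],"gripper": 62},
    {"xyz": [0,0,0],"delta_rot": [0,0,0],"gripper": 62},
    {"xyz": [0,0,0],"delta_rot": [0,0,0],"gripper": 62},
    {"xyz": [0,0,0],"delta_rot": [0,0,0],"gripper": 62},
    {"xyz": [0,0,0],"delta_rot": [0,0,0],"gripper": 62},
    {"xyz": [0,0,10],"delta_rot": [0,0,0],"gripper": 62},
    {"xyz": [0,0,22],"delta_rot": [0,0,0],"gripper": 62},
    {"xyz": [0,0,34],"delta_rot": [0,0,0],"gripper": 62},
    {"xyz": [0,0,46],"delta_rot": [0,0,0],"gripper": 62},
    {"xyz": [0,0,54],"delta_rot": [0,0,0],"gripper": 62},
    {"xyz": [0,0,58],"delta_rot": [0,0,0],"gripper": 62},
    {"xyz": [0,0,58],"delta_rot": [0,0,0],"gripper": 62},
    {"xyz": [0,0,58],"delta_rot": [0,0,0],"gripper": 62},
  ],
)

```text
t: 5.5
position: [0.5478, 0.2224, 0.1223]
tool_rot: [1.674, 2.658, 0.0]
force: [-0.6, -0.5, 0.4]
gripper_width: 0.728
```

Run:
```python
from h import *
s=bot.get_state(); print(s['t'],s['position'],s['force'],s['gripper_width'])
i=grab('side','side5')
a=cv2.resize(i[80:190,230:340,::-1],None,fx=5,fy=5,interpolation=cv2.INTER_CUBIC)
p=(proj('side',[s['position']])[0]-[230,80])*5; cv2.drawMarker(a,tuple(int(v) for v in p),(0,0,255),0,12)
cv2.imwrite('pics/z5.png',a)
```

```text
5.5 [0.5478 0.2224 0.1223] [-0.6283 -0.462   0.3711] 0.7283254429267335
```

View pics/z5.png

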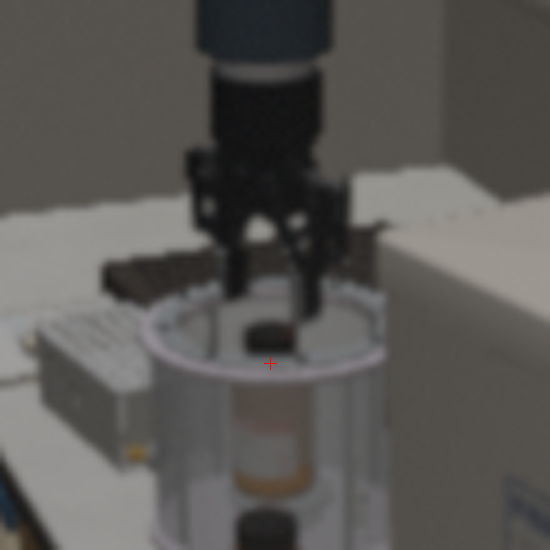

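In this picture the tips, at zoom (235,298) and (307,318), are above the cap top at (270,330). Closing here will confirm it.

Call:
move_arm(
  moves=[
    {"xyz": [0,0,0],"delta_rot": [0,0,0],"gripper": 20},
    {"xyz": [0,0,0],"delta_rot": [0,0,0],"gripper": 20},
    {"xyz": [0,0,0],"delta_rot": [0,0,0],"gripper": 20},
    {"xyz": [0,0,0],"delta_rot": [0,0,0],"gripper": 20},
    {"xyz": [0,0,0],"delta_rot": [0,0,0],"gripper": 20},
    {"xyz": [0,0,0],"delta_rot": [0,0,0],"gripper": 20},
  ],
  squeeze=20,
)

```text
t: 6.05
position: [0.5477, 0.2225, 0.1222]
tool_rot: [-1.674, -2.658, -0.0]
force: [-0.0, 0.5, -0.4]
gripper_width: 0.235
```

Run:
```python
from h import *
s=bot.get_state(); print(s['t'],s['position'],s['force'],s['gripper_width']*85.4)
i=grab('side','side6')
a=cv2.resize(i[80:190,230:340,::-1],None,fx=5,fy=5,interpolation=cv2.INTER_CUBIC)
cv2.imwrite('pics/z6.png',a)
```

```text
6.05 [0.5477 0.2225 0.1222] [-0.01    0.5428 -0.39  ] 20.109186618270115
```

View pics/z6.png

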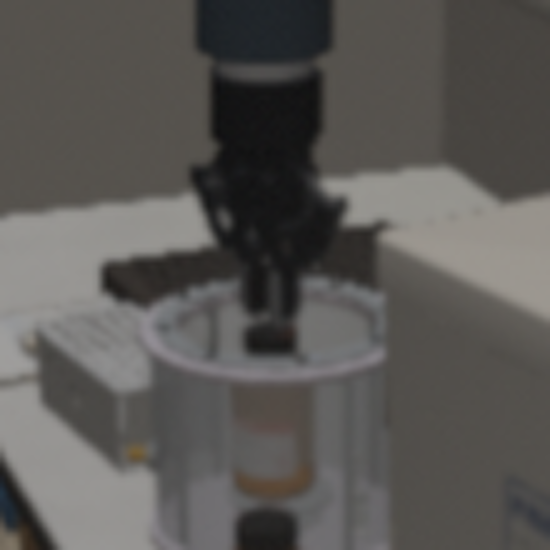

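The fingers closed to 20 mm with no contact, so the true tips are about 33 mm above the reported TCP. I'll open, go down to reported z = 0.085 (true about 0.118) and look.

Call:
move_arm(
  moves=[
    {"xyz": [0,0,0],"delta_rot": [0,0,0],"gripper": 62},
    {"xyz": [0,0,0],"delta_rot": [0,0,0],"gripper": 62},
    {"xyz": [0,0,0],"delta_rot": [0,0,0],"gripper": 62},
    {"xyz": [0,0,0],"delta_rot": [0,0,0],"gripper": 62},
    {"xyz": [0,0,0],"delta_rot": [0,0,0],"gripper": 62},
    {"xyz": [0,0,8],"delta_rot": [0,0,0],"gripper": 62},
    {"xyz": [0,0,16],"delta_rot": [0,0,0],"gripper": 62},
    {"xyz": [0,0,24],"delta_rot": [0,0,0],"gripper": 62},
    {"xyz": [0,0,31],"delta_rot": [0,0,0],"gripper": 62},
    {"xyz": [0,0,35],"delta_rot": [0,0,0],"gripper": 62},
    {"xyz": [0,0,37],"delta_rot": [0,0,0],"gripper": 62},
    {"xyz": [0,0,37],"delta_rot": [0,0,0],"gripper": 62},
    {"xyz": [0,0,37],"delta_rot": [0,0,0],"gripper": 62},
  ],
  squeeze=45,
)

```text
t: 7.18
position: [0.5478, 0.2225, 0.0852]
tool_rot: [1.674, 2.658, 0.0]
force: [0.1, 0.5, -0.6]
gripper_width: 0.724
```

Run:
```python
from h import *
s=bot.get_state(); print(s['t'],s['position'],s['force'],s['gripper_width']*85.4)
i=grab('side','side7'); j=grab('top','top7')
a=cv2.resize(i[90:190,230:330,::-1],None,fx=6,fy=6,interpolation=cv2.INTER_CUBIC)
cv2.imwrite('pics/z7.png',a)
print((proj('side',[[.5477,.2227,z] for z in (.149,.125,.115,.03)])-[230,90])*6)
```

```text
7.1833 [0.5478 0.2225 0.0852] [ 0.1389  0.4786 -0.5916] 61.81802608321089
[[323.0663 333.1529]
 [323.9246 371.8679]
 [324.2797 387.8304]
 [327.2383 519.6193]]
```

View pics/z7.png

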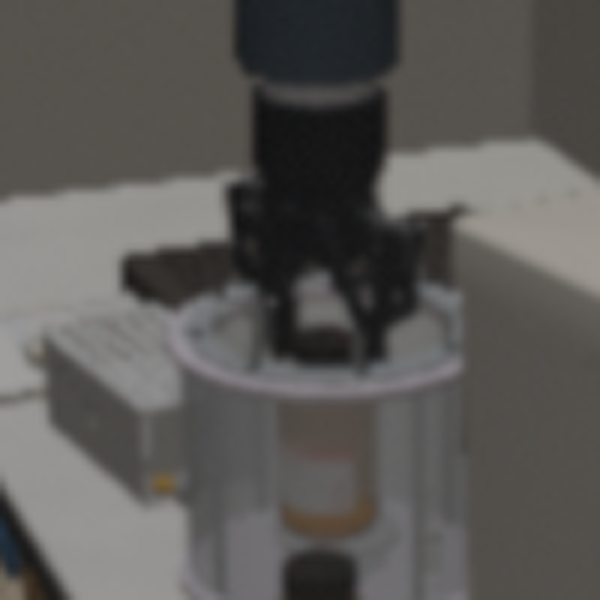

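The fingertips straddle the cap: zoom (282,358) and (365,378), midpoint z of about 0.127, above the shoulder at 0.115. I close here.

Call:
move_arm(
  moves=[
    {"xyz": [0,0,1],"delta_rot": [0,0,0],"gripper": 45},
    {"xyz": [0,0,1],"delta_rot": [0,0,0],"gripper": 40},
    {"xyz": [0,0,1],"delta_rot": [0,0,0],"gripper": 30},
    {"xyz": [0,0,1],"delta_rot": [0,0,0],"gripper": 30},
    {"xyz": [0,0,1],"delta_rot": [0,0,0],"gripper": 30},
    {"xyz": [0,0,1],"delta_rot": [0,0,0],"gripper": 30},
    {"xyz": [0,0,1],"delta_rot": [0,0,0],"gripper": 30},
  ],
  squeeze=45,
)

```text
t: 7.87
position: [0.5478, 0.2229, 0.0845]
tool_rot: [1.674, 2.658, 0.002]
force: [-1.4, 2.6, 3.7]
gripper_width: 0.446
```

Run:
```python
from h import *
s=bot.get_state(); print(s['t'],s['position'],s['force'],s['gripper_width']*85.4)
```

```text
7.8667 [0.5478 0.2229 0.0845] [-1.3854  2.5961  3.6908] 38.121431798481424
```

Call:
move_arm(
  moves=[
    {"xyz": [0,0,-3],"delta_rot": [0,0,0],"gripper": 30},
    {"xyz": [0,0,-8],"delta_rot": [0,0,0],"gripper": 30},
    {"xyz": [0,0,-16],"delta_rot": [0,0,0],"gripper": 30},
    {"xyz": [0,0,-24],"delta_rot": [0,0,0],"gripper": 30},
    {"xyz": [0,0,-30],"delta_rot": [0,0,0],"gripper": 30},
    {"xyz": [0,0,-30],"delta_rot": [0,0,0],"gripper": 30},
    {"xyz": [0,0,-30],"delta_rot": [0,0,0],"gripper": 30},
  ],
)

```text
t: 8.45
position: [0.5479, 0.2227, 0.1146]
tool_rot: [1.674, 2.658, 0.002]
force: [-0.1, 0.6, -2.9]
gripper_width: 0.447
```

Run:
```python
from h import *
s=bot.get_state(); print(s['t'],s['position'],s['force'],s['torque'],s['gripper_width']*85.4)
i=grab('side','side8')
a=cv2.resize(i[90:190,230:330,::-1],None,fx=6,fy=6,interpolation=cv2.INTER_CUBIC)
cv2.imwrite('pics/z8.png',a)
```

```text
8.45 [0.5479 0.2227 0.1146] [-0.0939  0.6049 -2.9418] [-0.0422  0.0229  0.0418] 38.17128615985921
```

View pics/z8.png

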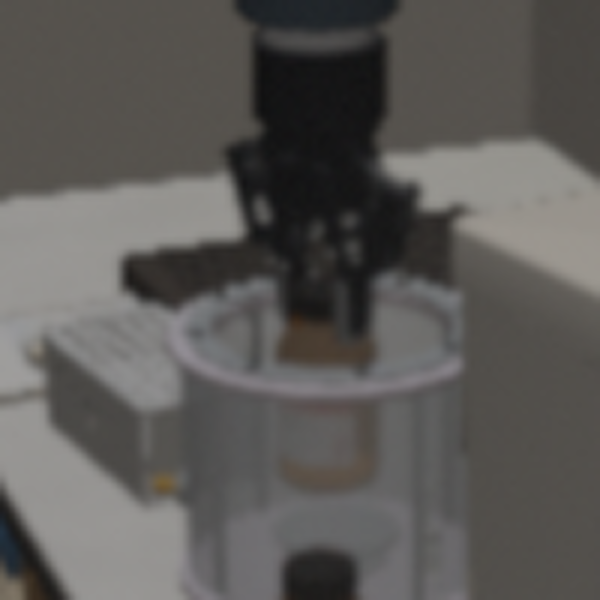

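It's lifted clear of the pedestal and weighs about 3 N. I'll bring it up through the port.

Call:
move_arm(
  moves=[
    {"xyz": [0,0,-5],"delta_rot": [0,0,0],"gripper": 30},
    {"xyz": [0,0,-14],"delta_rot": [0,0,0],"gripper": 30},
    {"xyz": [0,0,-27],"delta_rot": [0,0,0],"gripper": 30},
    {"xyz": [0,0,-42],"delta_rot": [0,0,0],"gripper": 30},
    {"xyz": [0,0,-57],"delta_rot": [0,0,0],"gripper": 30},
    {"xyz": [0,0,-72],"delta_rot": [0,0,0],"gripper": 30},
    {"xyz": [0,0,-87],"delta_rot": [0,0,0],"gripper": 30},
    {"xyz": [0,0,-102],"delta_rot": [0,0,0],"gripper": 30},
    {"xyz": [0,0,-117],"delta_rot": [0,0,0],"gripper": 30},
    {"xyz": [0,0,-130],"delta_rot": [0,0,0],"gripper": 30},
    {"xyz": [0,0,-138],"delta_rot": [0,0,0],"gripper": 30},
    {"xyz": [0,0,-141],"delta_rot": [0,0,0],"gripper": 30},
    {"xyz": [0,0,-141],"delta_rot": [0,0,0],"gripper": 30},
  ],
)

```text
t: 9.58
position: [0.5479, 0.2226, 0.2559]
tool_rot: [1.674, 2.658, 0.002]
force: [0.3, 0.1, -3.0]
gripper_width: 0.441
```

Run:
```python
from h import *
s=bot.get_state(); print(s['t'],s['position'],s['force'],s['torque'],s['gripper_width']*85.4)
i=grab('side','side9')
a=cv2.resize(i[40:190,210:340,::-1],None,fx=4,fy=4,interpolation=cv2.INTER_CUBIC)
cv2.imwrite('pics/z9.png',a)
steps([(.44,.13,.255),(.43,-.02,.255),(.43,-.3,.255),(.483,-.397,.255)])
```

```text
9.5833 [0.5479 0.2226 0.2559] [ 0.3428  0.0854 -3.0245] [-0.0099 -0.0245 -0.0251] 37.62368328858756
(0.44, 0.13, 0.255) -> [ -37. -137.   -0.]
(0.43, -0.02, 0.255) -> [-168. -211.   -0.]
(0.43, -0.3, 0.255) -> [-420. -332.   -0.]
(0.483, -0.397, 0.255) -> [-531. -326.   -0.]
```

View pics/z9.png

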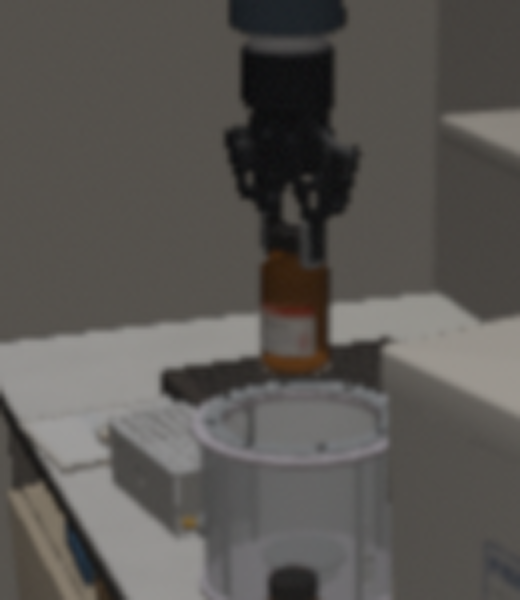

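The bottle is out and hanging upright above the port. Next I carry it across in front of the box.

Call:
move_arm(
  moves=[
    {"xyz": [-2,-6,0],"delta_rot": [0,0,0],"gripper": 30},
    {"xyz": [-6,-20,0],"delta_rot": [0,0,0],"gripper": 30},
    {"xyz": [-11,-40,0],"delta_rot": [0,0,0],"gripper": 30},
    {"xyz": [-17,-63,0],"delta_rot": [0,0,0],"gripper": 30},
    {"xyz": [-24,-88,0],"delta_rot": [0,0,0],"gripper": 30},
    {"xyz": [-32,-112,0],"delta_rot": [0,0,0],"gripper": 30},
    {"xyz": [-44,-133,0],"delta_rot": [0,0,0],"gripper": 30},
    {"xyz": [-61,-150,0],"delta_rot": [0,0,0],"gripper": 30},
    {"xyz": [-82,-164,0],"delta_rot": [0,0,0],"gripper": 30},
    {"xyz": [-105,-177,0],"delta_rot": [0,0,0],"gripper": 30},
    {"xyz": [-130,-190,0],"delta_rot": [0,0,0],"gripper": 30},
    {"xyz": [-155,-203,0],"delta_rot": [0,0,0],"gripper": 30},
    {"xyz": [-180,-216,0],"delta_rot": [0,0,0],"gripper": 30},
    {"xyz": [-207,-229,0],"delta_rot": [0,0,0],"gripper": 30},
    {"xyz": [-234,-242,0],"delta_rot": [0,0,0],"gripper": 30},
    {"xyz": [-261,-255,0],"delta_rot": [0,0,0],"gripper": 30},
    {"xyz": [-288,-268,0],"delta_rot": [0,0,0],"gripper": 30},
    {"xyz": [-312,-280,0],"delta_rot": [0,0,0],"gripper": 30},
    {"xyz": [-330,-289,0],"delta_rot": [0,0,0],"gripper": 30},
    {"xyz": [-340,-294,0],"delta_rot": [0,0,0],"gripper": 30},
  ],
)

```text
t: 11.3
position: [0.4282, -0.2131, 0.2541]
tool_rot: [-1.676, -2.655, 0.002]
force: [-0.3, 0.3, -2.9]
gripper_width: 0.44
```

Run:
```python
from h import *
s=bot.get_state(); print(s['t'],s['position'],s['force'],s['gripper_width']*85.4)
steps([(.43,-.3,.255),(.483,-.397,.255)])
```

```text
11.3 [ 0.4282 -0.2131  0.2541] [-0.3184  0.3124 -2.9054] 37.562994908217625
(0.43, -0.3, 0.255) -> [-79. -36.  -1.]
(0.483, -0.397, 0.255) -> [-190.  -30.   -1.]
```

Call:
move_arm(
  moves=[
    {"xyz": [-8,-3,0],"delta_rot": [0,0,0],"gripper": 30},
    {"xyz": [-24,-8,0],"delta_rot": [0,0,0],"gripper": 30},
    {"xyz": [-46,-15,0],"delta_rot": [0,0,0],"gripper": 30},
    {"xyz": [-70,-22,0],"delta_rot": [0,0,0],"gripper": 30},
    {"xyz": [-96,-27,0],"delta_rot": [0,0,0],"gripper": 30},
    {"xyz": [-122,-30,0],"delta_rot": [0,0,0],"gripper": 30},
    {"xyz": [-148,-32,0],"delta_rot": [0,0,0],"gripper": 30},
    {"xyz": [-170,-32,0],"delta_rot": [0,0,0],"gripper": 30},
    {"xyz": [-184,-32,0],"delta_rot": [0,0,0],"gripper": 30},
    {"xyz": [-191,-32,0],"delta_rot": [0,0,0],"gripper": 30},
    {"xyz": [-191,-32,20],"delta_rot": [0,0,0],"gripper": 30},
    {"xyz": [-191,-32,45],"delta_rot": [0,0,0],"gripper": 30},
    {"xyz": [-191,-32,70],"delta_rot": [0,0,0],"gripper": 30},
    {"xyz": [-191,-32,95],"delta_rot": [0,0,0],"gripper": 30},
    {"xyz": [-191,-32,115],"delta_rot": [0,0,0],"gripper": 30},
    {"xyz": [-191,-32,130],"delta_rot": [0,0,0],"gripper": 30},
    {"xyz": [-191,-32,140],"delta_rot": [0,0,0],"gripper": 30},
    {"xyz": [-191,-32,145],"delta_rot": [0,0,0],"gripper": 30},
    {"xyz": [-191,-32,145],"delta_rot": [0,0,0],"gripper": 30},
    {"xyz": [-191,-32,145],"delta_rot": [0,0,0],"gripper": 30},
  ],
)

```text
t: 12.97
position: [0.4836, -0.3974, 0.111]
tool_rot: [1.673, 2.658, -0.0]
force: [0.7, 0.8, -2.7]
gripper_width: 0.444
```

Run:
```python
from h import *
s=bot.get_state(); print(s['t'],s['position'],s['force'],s['gripper_width']*85.4)
i=grab('side','side10');j=grab('top','top10')
a=cv2.resize(i[170:340,260:420,::-1],None,fx=3.5,fy=3.5,interpolation=cv2.INTER_CUBIC)
b=cv2.resize(j[160:260,370:510,::-1],None,fx=5,fy=5,interpolation=cv2.INTER_CUBIC)
cv2.imwrite('pics/z10.png',a);cv2.imwrite('pics/z10t.png',b)
P=s['position']; zb=P[2]-.0842+.03
print('bottle bottom z',zb,(proj('side',[[P[0],P[1],zb],[P[0],P[1],zb+.06]])-[260,170])*3.5,(proj('top',[[P[0],P[1],zb]])-[370,160])*5)
```

```text
12.9667 [ 0.4836 -0.3974  0.111 ] [ 0.6681  0.7747 -2.729 ] 37.95308584538857
bottle bottom z 0.05682927024866921 [[310.2266 372.0253]
 [315.0263 298.2545]] [[359.349  259.9493]]
```

View pics/z10.png

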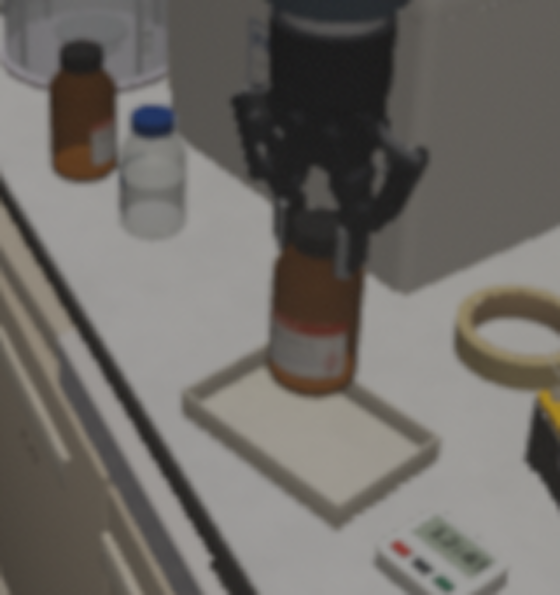

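View pics/z10t.png

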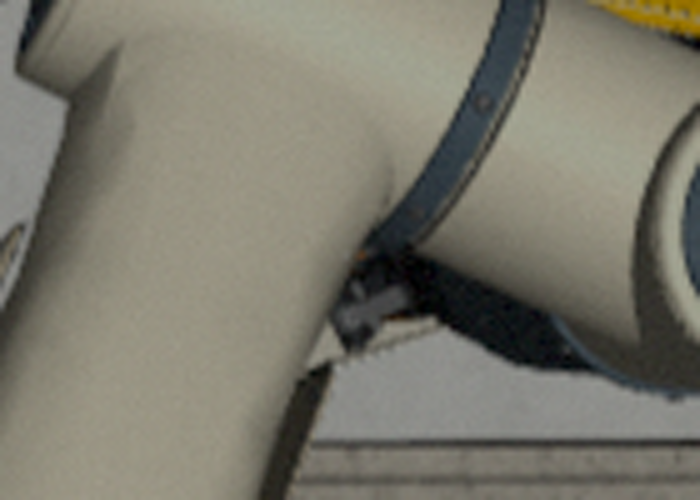

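The bottle is over the tray. Its bottom edge shows at zoom (312,392) and the tray corners at (183,400), (275,345), (438,442) and (338,520). I check the centring.

Run:
```python
from h import *
c=[(183,398),(275,346),(438,440),(337,512)]
Q=np.array([onz('side',((u+.5)/3.5-.5+260,(v+.5)/3.5-.5+170),.022) for u,v in c]);print(Q,Q.mean(0))
# estimated with top view mean:
print((proj('side',[[.4836,-.3974,.002]])-[260,170])*3.5)
```

```text
[[ 0.4117 -0.3493  0.022 ]
 [ 0.4953 -0.3217  0.022 ]
 [ 0.5506 -0.4537  0.022 ]
 [ 0.4572 -0.4866  0.022 ]] [ 0.4787 -0.4028  0.022 ]
[[306.1454 435.6762]]
```

Call:
move_arm(
  moves=[
    {"xyz": [0,0,6],"delta_rot": [0,0,0],"gripper": 30},
    {"xyz": [0,0,16],"delta_rot": [0,0,0],"gripper": 30},
    {"xyz": [0,0,28],"delta_rot": [0,0,0],"gripper": 30},
    {"xyz": [0,0,38],"delta_rot": [0,0,0],"gripper": 30},
    {"xyz": [0,0,44],"delta_rot": [0,0,0],"gripper": 30},
    {"xyz": [0,0,47],"delta_rot": [0,0,0],"gripper": 30},
    {"xyz": [0,0,48],"delta_rot": [0,0,0],"gripper": 30},
    {"xyz": [0,0,49],"delta_rot": [0,0,0],"gripper": 30},
    {"xyz": [0,0,50],"delta_rot": [0,0,0],"gripper": 30},
    {"xyz": [0,0,50],"delta_rot": [0,0,0],"gripper": 30},
    {"xyz": [0,0,50],"delta_rot": [0,0,0],"gripper": 30},
  ],
)

```text
t: 13.98
position: [0.4833, -0.3974, 0.0605]
tool_rot: [1.674, 2.658, 0.0]
force: [0.1, 1.1, -3.1]
gripper_width: 0.446
```

Call:
move_arm(
  moves=[
    {"xyz": [0,0,0.7],"delta_rot": [0,0,0],"gripper": 30},
    {"xyz": [0,0,1.4],"delta_rot": [0,0,0],"gripper": 30},
    {"xyz": [0,0,2],"delta_rot": [0,0,0],"gripper": 30},
    {"xyz": [0,0,2],"delta_rot": [0,0,0],"gripper": 30},
  ],
)

```text
t: 14.32
position: [0.483, -0.3972, 0.0579]
tool_rot: [-1.674, -2.658, -0.0]
force: [-0.8, -0.2, -3.4]
gripper_width: 0.445
```

Call:
move_arm(
  moves=[
    {"xyz": [0,0,0.5],"delta_rot": [0,0,0],"gripper": 30},
    {"xyz": [0,0,1],"delta_rot": [0,0,0],"gripper": 30},
    {"xyz": [0,0,1],"delta_rot": [0,0,0],"gripper": 30},
  ],
)

```text
t: 14.57
position: [0.483, -0.3972, 0.0569]
tool_rot: [-1.674, -2.658, -0.0]
force: [-0.2, -0.5, -4.2]
gripper_width: 0.444
```

Call:
move_arm(
  moves=[
    {"xyz": [0,0,0.5],"delta_rot": [0,0,0],"gripper": 30},
    {"xyz": [0,0,1],"delta_rot": [0,0,0],"gripper": 30},
    {"xyz": [0,0,1],"delta_rot": [0,0,0],"gripper": 30},
  ],
)

```text
t: 14.82
position: [0.4832, -0.3973, 0.0565]
tool_rot: [1.674, 2.658, -0.0]
force: [-0.9, 1.9, -0.5]
gripper_width: 0.445
```

Contact: the force fell from -4.2 to -0.5 N at reported z of 0.0565, where 0.056 was expected. I settle 0.3 mm, release, then rise.

Call:
move_arm(
  moves=[
    {"xyz": [0,0,0.3],"delta_rot": [0,0,0],"gripper": 30},
    {"xyz": [0,0,0.3],"delta_rot": [0,0,0],"gripper": 38},
    {"xyz": [0,0,0.3],"delta_rot": [0,0,0],"gripper": 42},
    {"xyz": [0,0,0.3],"delta_rot": [0,0,0],"gripper": 48},
    {"xyz": [0,0,0.3],"delta_rot": [0,0,0],"gripper": 56},
    {"xyz": [0,0,0.3],"delta_rot": [0,0,0],"gripper": 62},
    {"xyz": [0,0,0.3],"delta_rot": [0,0,0],"gripper": 62},
    {"xyz": [0,0,0.3],"delta_rot": [0,0,0],"gripper": 62},
  ],
  squeeze=20,
)

```text
t: 15.48
position: [0.4832, -0.3973, 0.0558]
tool_rot: [1.674, 2.658, -0.0]
force: [-0.7, -0.1, -0.4]
gripper_width: 0.724
```

Run:
```python
from h import *
s=bot.get_state(); print(s['t'],s['position'],s['force'],s['gripper_width']*85.4)
i=grab('side','side11')
a=cv2.resize(i[170:340,260:420,::-1],None,fx=3.5,fy=3.5,interpolation=cv2.INTER_CUBIC)
cv2.imwrite('pics/z11.png',a)
```

```text
15.4833 [ 0.4832 -0.3973  0.0558] [-0.6775 -0.1299 -0.3967] 61.840707519820114
```

View pics/z11.png

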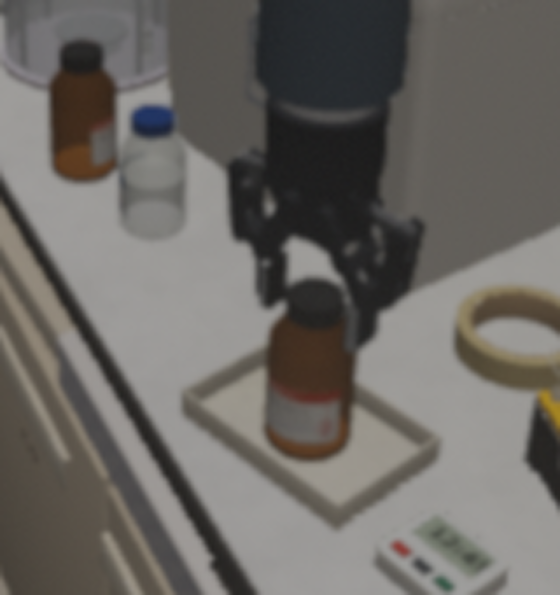

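The bottle stands upright in the middle of the tray and the fingers are clear. I go straight up.

Call:
move_arm(
  moves=[
    {"xyz": [0,0,-4],"delta_rot": [0,0,0],"gripper": 62},
    {"xyz": [0,0,-12],"delta_rot": [0,0,0],"gripper": 62},
    {"xyz": [0,0,-25],"delta_rot": [0,0,0],"gripper": 62},
    {"xyz": [0,0,-45],"delta_rot": [0,0,0],"gripper": 62},
    {"xyz": [0,0,-70],"delta_rot": [0,0,0],"gripper": 62},
    {"xyz": [0,0,-100],"delta_rot": [0,0,0],"gripper": 62},
    {"xyz": [0,0,-130],"delta_rot": [0,0,0],"gripper": 62},
    {"xyz": [0,0,-145],"delta_rot": [0,0,0],"gripper": 62},
    {"xyz": [0,0,-150],"delta_rot": [0,0,0],"gripper": 62},
    {"xyz": [0,0,-150],"delta_rot": [0,0,0],"gripper": 62},
    {"xyz": [0,0,-150],"delta_rot": [0,0,0],"gripper": 62},
  ],
)

```text
t: 16.45
position: [0.483, -0.3969, 0.2053]
tool_rot: [-1.674, -2.658, -0.001]
force: [-0.1, 1.2, -1.1]
gripper_width: 0.728
```

Run:
```python
from h import *
s=bot.get_state(); print(s['t'],s['position'],s['force'],s['gripper_width']*85.4)
i=grab('side','side12'); grab('top','top12')
```

```text
16.45 [ 0.483  -0.3969  0.2053] [-0.0837  1.1701 -1.1131] 62.14552783054308
```

View pics/side12.png

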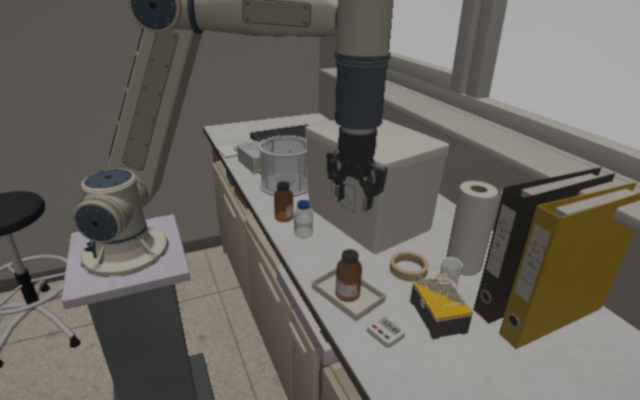

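View pics/top12.png

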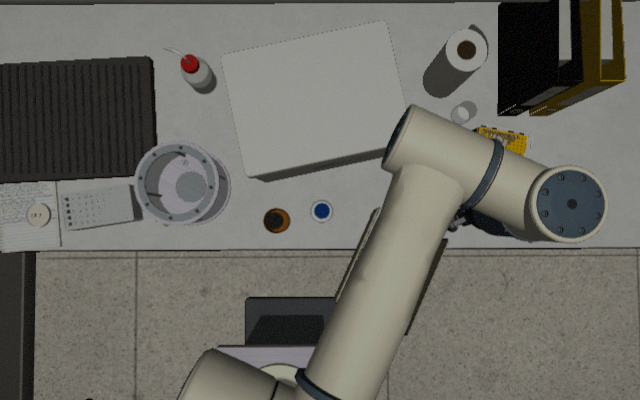

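The side view shows the bottle upright in the tray at (348,278) with the gripper well clear. The top view shows the chamber empty at (185,185) and the spare unmoved at (276,220). I hand in.

Run:
```python
from cell import bot
print(bot.hand_in())
```

```text
the job is handed in; nothing more can be done
None
```

The bottle is out of the chamber and standing upright near the middle of the tray, released, and I handed the job in at about 16.5 s of the 43 s. I gripped it by the cap through the port, carried it in front of the box at x of about 0.43 m, and lowered it onto the tray until I felt contact.

- **Last checks:** after I let go, the side camera showed the bottle upright in the tray and the gripper about 150 mm higher, clear of everything. In the top view the chamber is empty, and the spare bottle and the clear bottle are where they were. The arm hid the tray from the top camera, so its final position was checked in the side view only.
- **Forces:** the readings after each move stayed under about 5 N.
- **Tip height disagreed:** the cameras put the real fingertips about 33 mm above the reported TCP. At reported z = 0.122 m the fingers closed to 20 mm on air above the cap, which confirmed it. I gripped at reported z = 0.084 m instead. The tray contact height then matched what I expected to within a millimetre.
- **Tray centre:** my estimates from the two cameras differed by about 6 to 10 mm. I aimed between them, inside the roughly 18 mm of room either side of the bottle.
- **Refused call:** the first move call was refused because its rows had no `delta_rot`; nothing moved.

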